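# Free the rotor cap of a bench centrifuge, whichever way it unscrews

### The arm

A 6-joint arm with a two-finger parallel gripper is mounted at the origin on a cart in front of the work surface, level with it; the furniture and walls round the work are solid. World frame = base frame: x ahead of the robot, y to its left, z up, the work surface at z = 0. Lengths are in mm, angles in rad, forces in N, time in s.
With the tool pointing down it reaches from about 300 to 750 mm from the base axis. Payload 8.5 kg.
Tool frame: the origin (TCP) lies on the centre line of the jaws, within the pads' length; the fingertips stand 11 mm ahead of it and the grasp point (between the pads) lies 8 mm behind it; z points along the fingers, y is the line along which they close (so a half turn about z gives the same grasp; the last joint's range is limited). The gripper opens to 85 mm and grips with 20 to 120 N. Pads are 22 mm wide; open, the fingers measure 114 mm over their backs; the gripper's body (76 mm by 85 mm) begins 54 mm behind the grasp point. The pads swing forward as they close: fully open they stand 13 mm farther back than shut.
Start: joints at [1.133, 0.381, 1.297, -0, 1.464, -0.215], TCP at [121.521, 536.389, 242.322] pointing down, gripper open.
Joint ranges: [-3.11, 3.11], [-0.89, 2.33], [0.22, 2.48], [-1.42, 4.56], [0.17, 2.85], [-2.88, 2.88]. Speed limits (rad/s): [2.39, 2.39, 3.14, 3.14, 3.14, 3.14].

### API

Orientations are given as a rotation vector (axis times angle).
In Python, from station import bot, effector, optics, order gives the robot as it stands. Calls block until the motion is done:
- bot.goto(position, orientation): joint-space move of the TCP to a pose.
- bot.line_to(position, rot=None, feed=150, stop_force=None): straight line of the TCP; rot=None keeps the orientation; feed is the mean speed in mm/s. With stop_force (N) it stops when the force on the tool has changed by that much, and returns True; else False.
- bot.goto_joints(angles): joint-space move.
- effector.ungrasp() and effector.clamp(f_grip=None): open the fingers fully, or close them until they stop; f_grip is the grip in N (None keeps the last).
- bot.wait(seconds).
- bot.ik(position, orientation): joint angles nearest the present ones, or None.
- bot.observe(): the state.
- optics.grab_frame(name): name is "side" or "top" or "wrist"; returns the picture (384x512x3 uint8, red, green, blue); there is no depth.
- optics.calibration(name): a dict with "fx", "fy", "cx", "cy" (pixels), "xyz" and "rotation" of the camera in the world. Camera axes: x right, y up, looking along -z (the intrinsics and any distortion apply to the point x, -y, -z); pixel columns grow to the right and rows downward; lengths in mm; the calibration is good to about 2 mm. A picture is of the moment at which its call begins: read the wrist's pose just before it. calibration takes no time and is no camera call; for the wrist camera it gives the pose at the moment of the call.
A pose or a line that the arm cannot do raises bot.MotionError and nothing moves.
- order.close_job(): hands the job in; it is judged then, once.
The state is a dict: "clock": time; "joint_positions": joint angles; "joint_velocities": joint speeds; "tau": joint torques, N m; "tool_pos": TCP position; "ee_rot": TCP orientation; "force": force on the tool from outside, world axes, zero at the start; "torque": the same for the moment, N m; "finger_gap": finger opening in mm; "grip_force": force on a finger pad.
Only numpy, scipy, OpenCV 4.12 (cv2) and the standard library are available. Lean on these libraries where they do the work, as an engineer would, in place of code of your own. Each camera call takes 0.05 s, during which the arm holds its last target. There are 200 camera calls.

### The job

Open the centrifuge: swing its clear lid, which has a black grip at the front, fully up so that it stays open. Then take the red cap off the rotor: nobody knows whether this rotor is right- or left-handed, so try turning the cap both ways until you find the way in which it makes its quarter turn, then lift it straight off. Finish while still holding the cap upright in the gripper, well clear above the machine (about 10 cm above its seat), and leave the vials, the weighing bottle and the timer beside it where they are.

Things in the scene. Friction and masses are not known exactly. Their poses are not given: they have to be found in the camera images.
- centrifuge: White bench centrifuge fixed on the worktop, 260 (x) x 220 (y) x 85 mm high to its deck, plus the lid. Origin: centre of its underside; own x points from the front panel to the rear hinge, y to its left, z up. The rotor is locked and does not turn. Round the hub lies an open chamber, 168 mm across, about 20 mm deep.
- cap_seat (a point): Seat of the rotor cap: on the rotor axis, 10 mm in front of the machine's origin, level with the deck, 85 mm up, on a 52 mm square steel hub. A ring of 59 mm outer diameter and 4 mm height on the hub surrounds the cap's flange with 2 mm of play.
- lid (a joint): Lid angle in rad: 0 closed, 1.75 its end stop, leaning slightly back; it may start ajar (up to 0.15). Stiff hinge (about 0.45 N m): the lid stays where it is left. Smoked clear lid, 200 mm wide; closed, its dome tops out 131 mm above the worktop and covers the cap; a flat grey ledge along its front (top 95 mm up) carries the grip.
- lid_handle (a point): Middle of the lid's black grip: a barrel, 17 mm diameter, 30 mm long, along the machine's y, on a thin post 35 mm above the ledge, 30 mm in front of the dome. Closed: 130 mm above the worktop, 215 mm in front of and 38 mm above the hinge line. Pinched by its two ends (fingers closing along y) it can swing between the pads while the gripper points down. Moves with the lid.
- lid_hinge (a point): Middle of the lid's hinge line, 115 mm behind the machine's origin and 92 mm up; the line runs along the machine's y. Opening carries the grip up and then to the rear.
- rotor_cap: Red knurled round rotor cap, loose, about 90 g. Origin: centre of its underside, on its axis. Flange 48 mm diameter, 5 mm high; above it the knob. z up; white mark on top at own -x. A stem with two cross lugs (28 mm across, along own x) reaches 19 mm below the origin into the hub. Tight, its x is parallel to the machine's x within 0.12 rad.
- cap_knob (a point): Point to grip on the cap's axis, 25 mm above its origin. The knob is round, 42 mm diameter, from 5 to 33 mm above the origin. Quick thread of unknown hand, new at each start and not visible: one way the cap meets a stop after about 0.3 rad, the other way it turns freely, and at a quarter turn (1.57 rad, give or take 0.3) from tight it comes straight up.
- vial_black_cap: Vial with a black cap, 27 mm diameter, 64 mm high, upright at the machine's left; bystander. Origin: centre of its underside.
- vial_blue_cap: Vial with a blue cap, 27 mm diameter, 64 mm high, upright at the machine's left; bystander. Origin: centre of its underside.
- weighing_bottle: Glass weighing bottle with lid, 42 mm diameter, 58 mm high, at the machine's right; bystander. Origin: centre of its underside.
- bench_timer: White bench timer with coloured keys, 58 x 62 x 19 mm, lying at the machine's right; bystander. Origin: centre of its underside.

How it is judged:
By the outcome, as a careful person would: the job done as asked, in the order asked, and still so for the second after the job is handed in, while the arm keeps its last pose, push and grip.
It also fails if it takes over 70 s, if anything falls off the work surface, if the arm or the gripper's body presses on something with over 40 N, if the wrist force passes 120 N, or if a joint passes its speed limit or range.

## Working session

There is one attempt and no reset: what is moved stays moved. The work goes in short steps, each a Python script; the robot and the scene stay as the last script left them, time stands still between calls to the robot, and variables do not carry over. Pictures are saved under pics/ and viewed, at most 10 in all, crops included, and the job is handed in when it is done.

```bash
mkdir -p pics; ls; python3 - <<'E'
from station import bot, optics
import cv2,numpy as np
for n in ("side","top"):
    im=optics.grab_frame(n); cv2.imwrite(f"pics/{n}0.png",im[:,:,::-1])
    c=optics.calibration(n); print(n,{k:np.round(v,3).tolist() for k,v in c.items()})
o=bot.observe(); print({k:np.round(o[k],3).tolist() for k in("clock","tool_pos","ee_rot","force","finger_gap")})
a=cv2.imread("pics/side0.png");b=cv2.imread("pics/top0.png")
cv2.imwrite("pics/both0.png",cv2.resize(np.vstack([a,b]),(400,600)))
E
```

```text
pics
side {'fx': 382.313, 'fy': 382.313, 'cx': 253.764, 'cy': 190.43, 'xyz': [626.036, 705.574, 593.301], 'rotation': [0.086, 1.418, 2.707]}
top {'fx': 425.279, 'fy': 425.279, 'cx': 250.477, 'cy': 190.441, 'xyz': [390.787, 18.817, 1043.88], 'rotation': [0.152, -0.124, -1.552]}
{'clock': 0.1, 'tool_pos': [121.421, 536.157, 241.765], 'ee_rot': [-0.349, -3.122, 0.002], 'force': [0.183, -0.518, -0.555], 'finger_gap': 84.98}
```

View pics/top0.png

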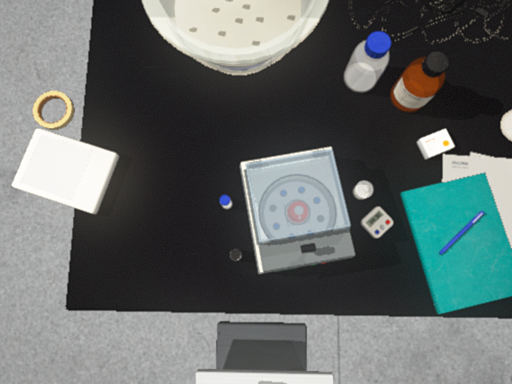

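View pics/side0.png

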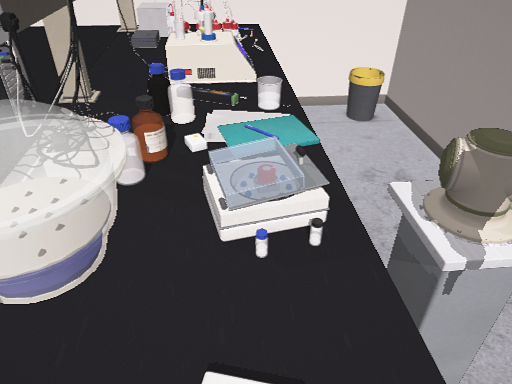

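Top view: the machine is centred near (298,212), with the grip near (308,248), the red cap near (297,211), vials at (225,202) and (235,255), the bottle at (363,189) and the timer at (377,222). In the side view the grip is near (301,155) and the cap near (266,175).

```bash
cat > h.py <<'E'
import numpy as np, cv2
from scipy.spatial.transform import Rotation as R
from station import bot, effector, optics, order
def ray(c,u,v):
    d=R.from_rotvec(c["rotation"]).apply([(u-c["cx"])/c["fx"],-(v-c["cy"])/c["fy"],-1]); return np.array(c["xyz"]),d
def onz(c,u,v,z):
    o,d=ray(c,u,v); return o+d*(z-o[2])/d[2]
def tri(rays):
    A=0;b=0
    for o,d in rays:
        d=d/np.linalg.norm(d);P=np.eye(3)-np.outer(d,d);A=A+P;b=b+P@o
    p=np.linalg.solve(A,b)
    return p,[np.linalg.norm(np.cross(p-o,d/np.linalg.norm(d))) for o,d in rays]
def proj(c,p):
    q=R.from_rotvec(c["rotation"]).inv().apply(np.array(p)-c["xyz"])
    return c["cx"]-c["fx"]*q[0]/q[2], c["cy"]+c["fy"]*q[1]/q[2]
def blobs(m,roi,amin=8):
    x0,y0,x1,y1=roi; n,l,s,c=cv2.connectedComponentsWithStats(m[y0:y1,x0:x1].astype(np.uint8))
    return [(s[i,4],np.round(c[i]+[x0,y0],1).tolist(),(s[i,:4]+[x0,y0,0,0]).tolist()) for i in range(1,n) if s[i,4]>=amin]
E
python3 - <<'E'
from h import *
for n,roi,cr in(("top",(285,235,330,262),(220,140,390,280)),("side",(285,135,320,175),(195,130,335,270))):
    im=cv2.imread(f"pics/{n}0.png").astype(int)
    m=im.max(2)<60; print(n,"dark",blobs(m,roi))
    r=(im[:,:,2]-im[:,:,1]>35)&(im[:,:,2]-im[:,:,0]>25)
    roi2=(270,190,325,230) if n=="top" else (240,155,290,195)
    print("red",blobs(r,roi2))
t=cv2.resize(cv2.imread("pics/top0.png")[140:280,220:390],None,fx=4,fy=4,interpolation=2)
s=cv2.resize(cv2.imread("pics/side0.png")[130:270,195:335],None,fx=4,fy=4,interpolation=2)
cv2.imwrite("pics/crop0.png",cv2.resize(np.hstack([t,s]),(800,364)))
E
```

```text
top dark [(np.int32(67), [308.0, 247.7], [302, 244, 13, 8])]
red []
side dark [(np.int32(323), [310.7, 152.7], [296, 143, 24, 27])]
red []
```

View pics/crop0.png

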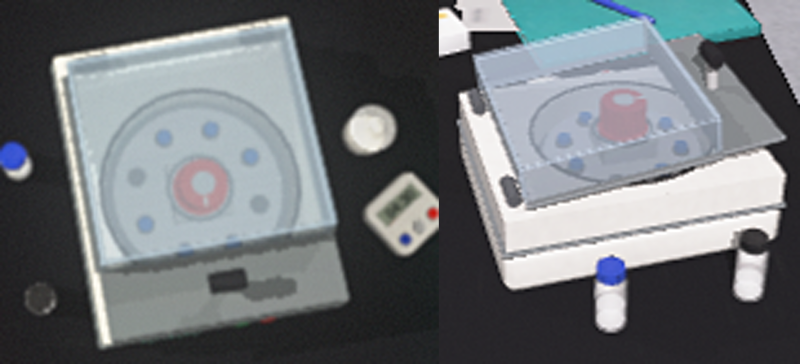

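The crops show the lid ajar. The grip is at top (308,247.7) and side (300.5,151), and the cap is visible through the lid. The deck's left edge in the top view runs from (240.5,163) to (260.7,272.7).

```bash
python3 - <<'E'
from h import *
T=optics.calibration("top");S=optics.calibration("side")
g,e=tri([ray(T,308,247.7),ray(S,300.5,151)]);print("grip",g,e)
im=cv2.imread("pics/top0.png").astype(int)
r=(im[:,:,2]-im[:,:,1]>15)&(im[:,:,2]-im[:,:,0]>8)
print(blobs(r,(270,190,325,230),20))
im=cv2.imread("pics/side0.png").astype(int)
r2=(im[:,:,2]-im[:,:,1]>20)&(im[:,:,2]-im[:,:,0]>10)
print(blobs(r2,(240,155,290,200),20))
a=onz(T,240.5,163.1,85);b=onz(T,260.7,272.7,85);d=a-b;print("edge",a,b,np.linalg.norm(d),"yaw",np.arctan2(d[1],d[0]))
for z in(95,110,118): print(z,onz(T,298,211.5,z))
E
```

```text
grip [429.67682078 -84.8363762  151.82786183] [np.float64(0.41836940182705856), np.float64(0.41836940182710003)]
[(np.int32(262), [297.2, 211.6], [287, 201, 21, 22])]
[(np.int32(182), [266.7, 174.5], [257, 164, 19, 20])]
edge [625.1871514   61.89895209  85.        ] [376.51951962  12.14355117  85.        ] 253.59651223321174 yaw 0.19748014215082543
95 [512.78191137 -69.80473159  95.        ]
110 [510.85339509 -68.40379518 110.        ]
118 [509.82485308 -67.65662909 118.        ]
```

```bash
cat >> h.py <<'E'
YAW=0.195
def down(yaw,flip=0,pitch=0):
    y=np.array([-np.sin(yaw),np.cos(yaw),0])*(-1 if flip else 1); z=np.array([0,0,-1.])
    M=R.from_matrix(np.c_[np.cross(y,z),y,z])
    return (R.from_rotvec(np.array([-np.sin(yaw),np.cos(yaw),0])*pitch)*M).as_rotvec()
E
python3 - <<'E'
from h import *
g=np.array([429.7,-84.8,151.8]); m=np.array([np.cos(YAW),np.sin(YAW),0])
H=g+209.8*m; H[2]=92
for f in(0,1):
    print("flip",f)
    for th in(.1,.6,1.1,1.5,1.78):
        a=.175+th; p=H-218.3*np.cos(a)*m; p[2]+=218.3*np.sin(a)-8
        for pitch in (0,-.3,.3):
            q=bot.ik(p,down(YAW,f,pitch)); print(th,pitch,None if q is None else np.round(q,2))
    for dy in(-1.6,0,1.6):
        q=bot.ik([511,-69,200],down(YAW+dy,f)); print("cap",dy,None if q is None else np.round(q,2))
q=bot.ik(g+[0,0,80],down(YAW,0)); q1=bot.ik(g+[0,0,80],down(YAW,1))
f=0 if abs(q[5])<abs(q1[5]) else 1; print(f)
bot.goto(g+[0,0,80],down(YAW,f)); 
c=optics.calibration("wrist"); im=optics.grab_frame("wrist"); cv2.imwrite("pics/w1.png",im[:,:,::-1])
print(c, proj(c,g), bot.observe()["clock"],bot.observe()["tool_pos"])
E
```

```text
flip 0
0.1 0 [-0.47  0.3   1.75  0.    1.09 -2.23]
0.1 -0.3 [-0.59  0.21  1.93  0.29  0.81 -2.54]
0.1 0.3 [-0.37  0.42  1.59 -0.16  1.39 -2.09]
0.6 0 [-0.4   0.28  1.47  0.    1.39 -2.16]
0.6 -0.3 [-0.5   0.17  1.66  0.21  1.09 -2.34]
0.6 0.3 [-0.32  0.41  1.31 -0.15  1.69 -2.09]
1.1 0 [-0.3   0.4   1.12  0.    1.62 -2.07]
1.1 -0.3 [-0.37  0.28  1.34  0.17  1.28 -2.17]
1.1 0.3 [-0.25  0.54  0.92 -0.14  1.95 -2.05]
1.5 0 [-0.24  0.56  0.83  0.    1.75 -2.01]
1.5 -0.3 [-0.29  0.42  1.09  0.14  1.36 -2.07]
1.5 0.3 [-0.2   0.72  0.56 -0.13  2.14 -2.02]
1.78 0 [-0.2   0.69  0.63  0.    1.82 -1.97]
1.78 -0.3 [-0.25  0.54  0.94  0.13  1.4  -2.02]
1.78 0.3 [-0.17  0.89  0.25 -0.14  2.28 -2.01]
cap -1.6 [-0.36  0.36  1.46 -0.    1.32 -0.53]
cap 0 [-0.36  0.36  1.46  0.    1.32 -2.13]
cap 1.6 [-0.36  0.36  1.46 -0.    1.32  2.55]
flip 1
0.1 0 [-0.47  0.3   1.75  0.    1.09  0.91]
0.1 -0.3 [-0.59  0.21  1.93  0.29  0.81  0.6 ]
0.1 0.3 [-0.37  0.42  1.59 -0.16  1.39  1.05]
0.6 0 [-0.4   0.28  1.47  0.    1.39  0.98]
0.6 -0.3 [-0.5   0.17  1.66  0.21  1.09  0.8 ]
0.6 0.3 [-0.32  0.41  1.31 -0.15 
[... 199 characters left out ...]
0.3 [-0.29  0.42  1.09  0.14  1.36  1.07]
1.5 0.3 [-0.2   0.72  0.56 -0.13  2.14  1.12]
1.78 0 [-0.2   0.69  0.63  0.    1.82  1.17]
1.78 -0.3 [-0.25  0.54  0.94  0.13  1.4   1.12]
1.78 0.3 [-0.17  0.89  0.25 -0.14  2.28  1.13]
cap -1.6 [-0.36  0.36  1.46 -0.    1.32  2.61]
cap 0 [-0.36  0.36  1.46  0.    1.32  1.01]
cap 1.6 [-0.36  0.36  1.46 -0.    1.32 -0.59]
1
{'fx': 341.23270391580553, 'fy': 341.23270391580553, 'cx': 259.4956033846832, 'cy': 195.15553482272503, 'xyz': array([513.91393611, -67.70192003, 363.59475351]), 'rotation': array([-0.27718312,  0.22782367, -1.3621688 ])} (np.float64(260.1727736250446), np.float64(213.62116170671933)) 2.6083 [429.82277342 -84.28017384 231.82076531]
```

View pics/w1.png

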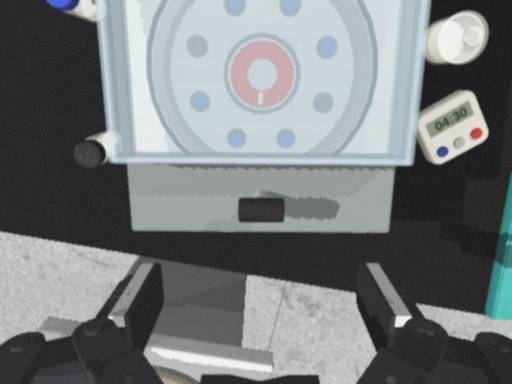

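The wrist view shows the grip at (261.5,209), about 3 mm from its prediction, and the lid edges are aligned with the gripper. Next I'll pinch it and swing the lid.

```bash
python3 - <<'E'
from h import *
T=optics.calibration("top");S=optics.calibration("side");W=optics.calibration("wrist")
g,e=tri([ray(T,308,247.7),ray(S,300.5,151),ray(W,261.5,209)]);print("grip",g,e)
k,e=tri([ray(T,297.5,211.6),ray(S,266.7,174.5),ray(W,262,74)]);print("cap~",k,e)
m=np.array([np.cos(YAW),np.sin(YAW),0]); rot=down(YAW,1)
s=(g[2]-92)/218.3; th0=np.arcsin(s)-.175; H=g+218.3*np.cos(th0+.175)*m; H[2]=92
print("th0",th0,"hinge",H, "hinge from cap", k+125*m)
bot.line_to([g[0],g[1],g[2]+40],feed=120)
print("hit",bot.line_to([g[0],g[1],g[2]-8],feed=60,stop_force=8))
effector.clamp(40); o=bot.observe(); print(o["finger_gap"],o["grip_force"],o["force"],o["tool_pos"])
np.save("hinge.npy",H)
d=np.array(o["tool_pos"])-(g-[0,0,8])
for th in np.linspace(th0,1.77,15)[1:]:
    a=.175+th; p=H-218.3*np.cos(a)*m; p[2]+=218.3*np.sin(a)-8
    st=bot.line_to(p,feed=90,stop_force=30); o=bot.observe()
    print(round(th,2),np.round(o["force"],1),np.round(o["tool_pos"]-p,1),round(o["finger_gap"],1),round(o["clock"],1))
    if st: print("stop"); break
im=optics.grab_frame("side"); cv2.imwrite("pics/s2.png",im[:,:,::-1])
E
```

```text
grip [430.58160368 -85.15023085 150.77584587] [np.float64(0.4612367919172361), np.float64(1.611944310171007), np.float64(2.015363567465149)]
cap~ [513.36944479 -68.51871227  99.81833307] [np.float64(1.4587998504537745), np.float64(2.0277174632615154), np.float64(3.462181373580856)]
th0 0.09760738961346671 hinge [636.83574129 -44.41301613  92.        ] hinge from cap [636.00040349 -44.2978954   99.81833307]
hit False
29.00159645393448 42.65268802642822 [-0.04195713  0.7035533   0.8574905 ] [430.52368385 -85.06071464 142.79919978]
0.22 [ 1.1  0.7 -1.2] [-0.   0.  -0.2] 29.0 5.0
0.34 [ 1.2 -0.7 -2.6] [-0.1 -0.  -0.3] 29.1 5.5
0.46 [ 2.1 -1.6 -1.4] [-0.  -0.1 -0.2] 29.0 5.9
0.58 [ 2.3 -2.1 -2.3] [ 0.  -0.2 -0.1] 29.1 6.4
0.69 [ 2.5 -5.2 -1.7] [-0.  -0.3 -0.2] 29.0 6.8
0.81 [ 2.2 -5.8 -1.7] [-0.2 -0.5 -0.3] 29.3 7.2
0.93 [ 2.8 -6.8 -2.1] [-0.2 -0.6 -0.3] 28.7 7.7
1.05 [ 2.5 -6.7 -1.4] [-0.2 -0.8 -0.3] 29.3 8.1
1.17 [ 1.4 -6.7 -1. ] [-0.2 -1.  -0.2] 29.3 8.6
1.29 [ 1.1 -6.3  0.2] [-0.1 -1.2 -0.1] 28.9 9.0
1.41 [ 2.1 -7.6  1. ] [-0.  -1.3  0.1] 29.1 9.5
1.53 [ 2.3 -7.3  2.3] [ 0.1 -1.4  0.3] 29.2 9.9
1.65 [ 3.8 -8.2  3.1] [ 0.3 -1.6  0.5] 29.6 10.3
1.77 [ 5.3 -8.3  3.4] [ 0.5 -1.7  0.7] 29.4 10.8
```

View pics/s2.png

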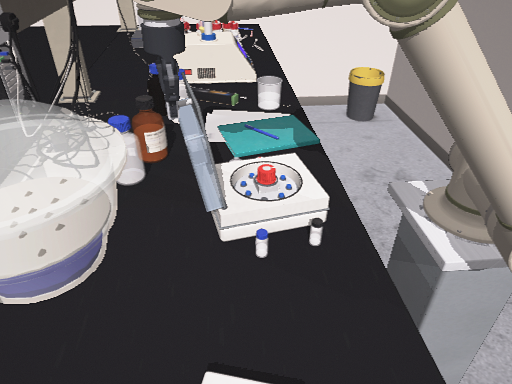

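The lid is up and the cap can now be seen directly, at side (266,175). I'll push gently onto the end stop, release, retreat above the lid and look at the cap from the wrist.

```bash
python3 - <<'E'
from h import *
H=np.load("hinge.npy"); m=np.array([np.cos(YAW),np.sin(YAW),0])
o=bot.observe(); f0=np.array(o["force"]); off=np.array([0.4,-1.7,0])
for th in (1.79,1.81,1.83,1.85):
    a=.175+th; p=H-218.3*np.cos(a)*m+off; p[2]=92+218.3*np.sin(a)-8
    st=bot.line_to(p,feed=30,stop_force=14); o=bot.observe(); print(th,st,np.round(o["force"],1),np.round(o["tool_pos"],1))
    if st or np.linalg.norm(np.array(o["force"])-f0)>12: break
effector.ungrasp(); p=np.array(bot.observe()["tool_pos"])
im=optics.grab_frame("side"); cv2.imwrite("pics/s3.png",im[:,:,::-1])
bot.line_to([p[0],p[1],385],feed=200)
bot.line_to([512,-68,385],feed=300)
for i,y in enumerate((YAW,1.2)):
    bot.goto([512,-68,250 if i==0 else 200],down(y,1))
    c=optics.calibration("wrist"); im=optics.grab_frame("wrist")[:,:,::-1]; cv2.imwrite(f"pics/w3{i}.png",im)
    im=im.astype(int); r=(im[:,:,2]-im[:,:,1]>50)&(im[:,:,2]-im[:,:,0]>50)
    print([b for b in blobs(r,(0,0,512,384),300)],{k:np.round(v,3).tolist() for k,v in c.items()})
    np.save(f"c{i}.npy",c,allow_pickle=True)
print(bot.observe()["clock"],np.round(bot.observe()["joint_positions"],2))
a,b,s=[cv2.imread(f"pics/{n}.png") for n in("w30","w31","s3")]
cv2.imwrite("pics/m3.png",cv2.resize(np.hstack([np.vstack([a,b])]+[cv2.copyMakeBorder(s,0,384,0,0,0)]),(800,600)))
E
```

```text
1.79 True [-3.3 -0.8  6.3] [717.2 -30.5 287.2]
[(np.int32(2099), [260.6, 177.0], [234, 149, 54, 60])] {'fx': 341.233, 'fy': 341.233, 'cx': 259.496, 'cy': 195.156, 'xyz': [596.932, -51.584, 382.855], 'rotation': [-0.277, 0.227, -1.363]}
[(np.int32(3050), [262.5, 198.1], [231, 164, 64, 74])] {'fx': 341.233, 'fy': 341.233, 'cx': 259.496, 'cy': 195.156, 'xyz': [544.418, 10.532, 332.721], 'rotation': [-0.329, 0.059, -0.371]}
15.15 [-0.36  0.36  1.46  0.    1.32  0.01]
```

View pics/m3.png

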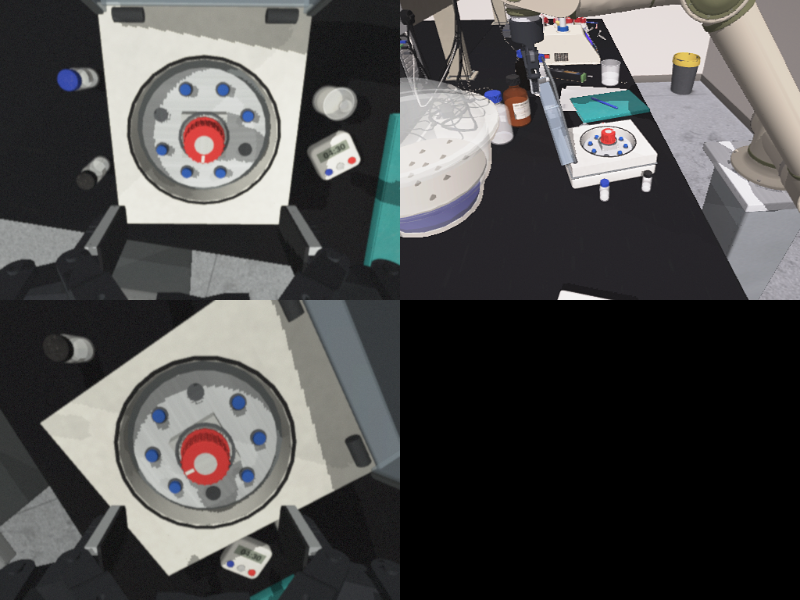

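The lid is leaning back at its stop. The knob's top disc is at wrist-0 (262,186) and wrist-1 (264,210), and the white mark points to the front, so the cap is tight.

```bash
python3 - <<'E'
from h import *
P=[onz(np.load(f"c{i}.npy",allow_pickle=True).item(),u,v,118) for i,(u,v) in enumerate([(262.4,185.6),(263.7,210)])]
print(P); p=(P[0]+P[1])/2; z=104
bot.line_to([p[0],p[1],z+35],feed=120)
print("hit",bot.line_to([p[0],p[1],z],feed=50,stop_force=6))
def rep(t):
    o=bot.observe(); print(t,"F",np.round(o["force"],1),"T",np.round(o["torque"],2),"tau6",round(o["tau"][5],2),"gap",round(o["finger_gap"],1),round(o["grip_force"]),np.round(o["tool_pos"],1),round(o["clock"],1)); return o
rep("pre"); effector.clamp(50); o=rep("clamped")
t0=o["torque"][2]; pos=np.array([p[0],p[1],z]); np.save("cap.npy",pos)
for y in np.arange(.1,.51,.1):
    bot.line_to(pos,down(1.2+y,1),feed=60); o=rep(round(y,2))
    if abs(o["torque"][2]-t0)>.5: print("STOP"); break
E
```

```text
[array([516.40357502, -70.03206325, 118.        ]), array([516.74715886, -69.5066702 , 118.        ])]
hit False
pre F [-0.   0.4  0.8] T [-0.03  0.    0.01] tau6 0.0 gap 85.5 0 [516.7 -69.8 104.2] 16.7
clamped F [-0.7  0.5  5.3] T [0.05 0.23 0.03] tau6 0.0 gap 40.6 51 [516.7 -69.8 104.5] 17.1
0.1 F [-0.4  0.4  4.8] T [0.04 0.15 0.06] tau6 -0.19 gap 40.8 51 [516.9 -69.8 104.5] 17.4
0.2 F [0.  1.1 5.4] T [0.02 0.17 0.01] tau6 -0.19 gap 40.6 51 [516.9 -69.9 104.4] 17.6
0.3 F [-2.   3.4  6.5] T [0.48 0.31 0.01] tau6 -0.21 gap 40.5 51 [516.5 -69.4 104.5] 17.9
0.4 F [-4.2  6.6  9.9] T [ 0.96  0.78 -0.01] tau6 -0.25 gap 40.5 51 [515.9 -68.7 104.5] 18.1
0.5 F [-4.9  6.1 10.2] T [ 1.07  0.86 -0.65] tau6 -0.89 gap 40.5 51 [515.8 -68.6 104.5] 18.4
STOP
```

Positive rotation meets a stop at about 0.45 rad, so I'll reverse.

```bash
python3 - <<'E'
from h import *
pos=np.load("cap.npy")
def rep(t):
    o=bot.observe(); print(t,"F",np.round(o["force"],1),"T",np.round(o["torque"],2),"tau6",round(o["tau"][5],2),"gap",round(o["finger_gap"],1),np.round(o["tool_pos"],1),round(o["clock"],1)); return o
for y in [.3,.15,0,-.15,-.3,-.45,-.6,-.8,-1.,-1.2,-1.4,-1.57]:
    bot.line_to(pos,down(1.2+y,1),feed=80); o=rep(round(y,2))
    if o["torque"][2]>.5 or np.linalg.norm(o["force"])>25: print("STOP"); break
c=optics.calibration("wrist"); im=optics.grab_frame("wrist")[:,:,::-1]; cv2.imwrite("pics/w4.png",im)
E
```

```text
0.3 F [-1.3  2.3  7.1] T [ 0.43  0.21 -0.11] tau6 0.07 gap 40.5 [516.6 -69.3 104.5] 18.7
0.15 F [-0.   0.2  5. ] T [ 0.1   0.16 -0.09] tau6 0.16 gap 40.5 [516.9 -69.8 104.5] 19.0
0 F [-0.4 -1.   5.1] T [ 0.03  0.06 -0.01] tau6 0.16 gap 40.3 [516.9 -69.9 104.5] 19.3
-0.15 F [-0.5 -0.2  5.3] T [ 0.04  0.11 -0.04] tau6 0.16 gap 40.5 [516.9 -69.9 104.5] 19.6
-0.3 F [-0.5  0.4  5.4] T [ 0.07  0.11 -0.03] tau6 0.16 gap 40.4 [516.9 -69.9 104.5] 19.9
-0.45 F [-0.5 -0.6  4.8] T [ 0.06  0.06 -0.04] tau6 0.16 gap 40.5 [516.9 -69.9 104.5] 20.2
-0.6 F [-1.2 -0.1  4.1] T [ 0.1   0.04 -0.06] tau6 0.16 gap 40.6 [516.9 -69.9 104.5] 20.5
-0.8 F [-0.2  0.   4.8] T [ 0.04  0.02 -0.06] tau6 0.12 gap 40.3 [517.  -69.9 104.5] 20.9
-1.0 F [-0.4  1.   4.3] T [ 0.1   0.09 -0.05] tau6 0.11 gap 40.7 [517.  -69.9 104.5] 21.2
-1.2 F [-0.   1.1  4.4] T [-0.    0.04 -0.05] tau6 0.11 gap 40.6 [517.  -69.9 104.5] 21.6
-1.4 F [ 0.3 -0.4  4.7] T [-0.02  0.04 -0.05] tau6 0.1 gap 40.4 [517.  -69.9 104.5] 21.9
-1.57 F [-0.6  0.7  5.3] T [ 0.03  0.01 -0.05] tau6 0.13 gap 40.2 [517.  -69.9 104.5] 22.3
```

View pics/w4.png

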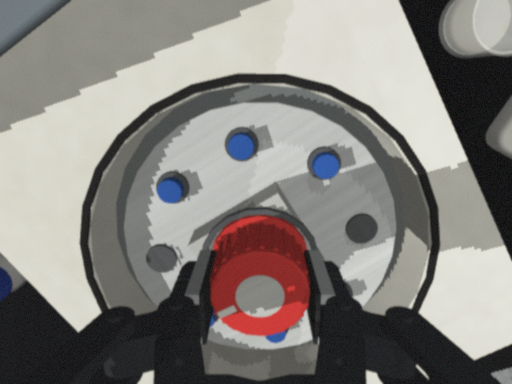

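The knob is still gripped and its white mark has turned with the gripper, pointing from (260,295) to (218,318). I'll compute the mark angle and try a guarded lift.

```bash
python3 - <<'E'
from h import *
pos=np.load("cap.npy")
c=optics.calibration("wrist"); a=onz(c,260,295,118);b=onz(c,218,318,118);d=a-b
print("cap yaw",np.arctan2(d[1],d[0]),"rel machine",np.arctan2(d[1],d[0])-YAW)
st=bot.line_to(pos+[0,0,10],feed=25,stop_force=12);o=bot.observe();print(st,np.round(o["force"],1),o["tool_pos"],o["finger_gap"])
if not st:
    st=bot.line_to(pos+[0,0,40],feed=50,stop_force=12);o=bot.observe();print(st,np.round(o["force"],1),o["tool_pos"],o["finger_gap"])
    im=optics.grab_frame("side"); cv2.imwrite("pics/s5.png",im[:,:,::-1])
E
```

```text
cap yaw -1.3683183209366274 rel machine -1.5633183209366275
False [-0.  -0.2 -1.2] [516.53254711 -69.75012332 113.99840923] 40.27265590780682
False [ 0.9  0.  -0.4] [516.44115689 -69.70833777 143.87341262] 40.57921219666148
```

```bash
python3 - <<'E'
from h import *
pos=np.load("cap.npy")
print(bot.line_to(pos+[0,0,104],feed=80,stop_force=15)); bot.wait(.5); o=bot.observe();print(np.round(o["force"],1),o["tool_pos"],o["finger_gap"],o["grip_force"],o["clock"])
s=optics.grab_frame("side")[:,:,::-1]; w=optics.grab_frame("wrist")[:,:,::-1];t=optics.grab_frame("top")[:,:,::-1]
cv2.imwrite("pics/m6.png",np.hstack([cv2.resize(s[60:300,120:380],(400,369)),cv2.resize(w,(400,369))]))
r0=cv2.imread("pics/top0.png")
for n,(x,y) in dict(blue=(225,202),black=(235,255),bottle=(363,189),timer=(377,222)).items():
    print(n,np.abs(t[y-12:y+12,x-12:x+12].astype(int)-r0[y-12:y+12,x-12:x+12]).mean())
E
```

```text
False
[ 0.3 -0.4 -0.7] [516.57748806 -69.78101881 207.94456623] 40.66877286703675 50.41757583618164 25.1083
blue 5.947337962962963
black 8.070601851851851
bottle 70.88541666666667
timer 16.140625
```

View pics/m6.png

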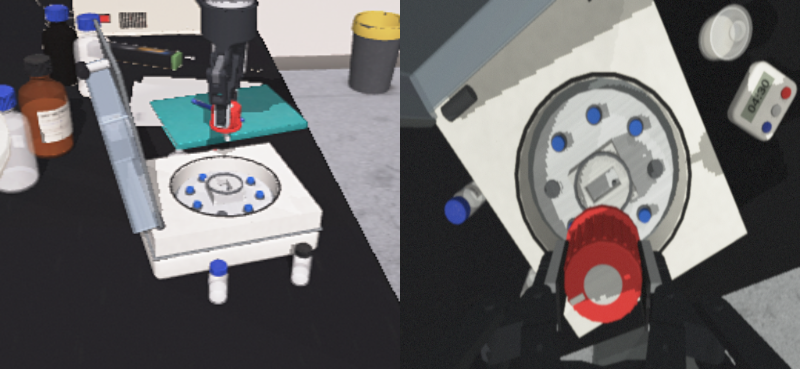

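The picture shows the cap held upright with its stem clear above the empty hub. The lid is standing open and the vials, bottle and timer are in place. I'm handing the job in.

```bash
python3 -c "
from station import order; print(order.close_job())"
```

```text
the job is handed in; nothing more can be done
None
```

The job is handed in: the lid is open against its end stop, and the cap (stopped at about 0.45 rad one way, free for a quarter turn the other) is held upright about 10 cm above its seat; the bystanders look undisturbed in the final pictures.

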